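Clamp a visor frame in the assembly jig

ROBOT

A 7-joint arm with a two-finger parallel gripper is mounted at the origin on the work surface. World frame = base frame: x ahead of the robot, y to its left, z up, the work surface at z = 0. Lengths are in m, angles in rad, forces in N, time in s.
With the tool pointing down it reaches from about 0.425 to 0.925 m from the base axis. Payload 6.8 kg.
Tool frame: the origin (TCP) lies midway between the tips of the shut fingers; the grasp point (between the pads) lies 19 mm behind it; x points along the fingers, y is the direction in which the jaws open and shut, and the axes are right-handed (so a half turn about x gives the same grasp; the last joint's range is limited). The gripper opens to 85 mm and grips with 20 to 120 N. Pads are 22 mm wide; open, the fingers measure 114 mm over their backs; the gripper's body (76 mm by 85 mm) begins 54 mm behind the grasp point. The pads swing forward as they close: fully open they stand 13 mm farther back than shut.
Start: joints at [-0.108, 0.477, 0.022, 1.555, -0.011, 1.109, -0.083], TCP at [0.675, 0, 0.231] pointing down, gripper open.
Joint ranges: [-2.96, 2.96], [-0.34, 2.1], [-1.41, 1.46], [0.24, 2.44], [-1.37, 4.51], [0.17, 1.92], [-2.96, 2.96]. Speed limits (rad/s): [2.39, 2.39, 3.14, 3.14, 3.14, 3.14, 3.14].

INTERFACE

Orientations are given as a rotation vector (axis times angle).
In Python, from bench import r gives the robot as it stands.
- The arm moves only by the tool carry_out, never from a script. Its argument "targets" is one flat list of numbers, 7 for each row, row after row: the finger opening in m, from 0 to 0.0854, then the shift along the tool's x, y, z in m, then the turn, a rotation vector about the tool's x, y, z in units of 5 degrees (1.0 is 5 degrees). A call has 1 to 12 rows; each row is the pose to reach, as a shift and turn from the pose measured when the call began, along the tool's axes at that moment; what a row does not reach only later rows make up. A row lasts 1/8 s, in which the tool goes at most 62.5 mm and 10.7 degrees, less where a joint would pass 70% of its speed; a pose out of reach is approached as far as the arm can. A call with a gripper value outside its range is refused whole. The fingers move at their own pace and stop on an object; "squeeze" is the grip in N (left out, the last holds). Time passes only in rows, so rows that repeat a pose let the fingers close. It gives the time, the measured TCP pose, the force and the opening at its end, in the units of the state.
- r.get_obs(): the state, without advancing time (a new reading comes with each control period).
- r.grab_frame(name): name is "scene" or "side" or "wrist"; returns the picture (384x512x3 uint8, blue, green, red); there is no depth.
- r.camera_info(name): a dict with "fx", "fy", "cx", "cy" (pixels), "xyz" and "orientation" of the camera in the world. Camera axes: x right, y up, looking along -z (the intrinsics and any distortion apply to the point x, -y, -z); pixel columns grow to the right and rows downward; lengths in m; the calibration is good to about 2 mm. A picture is of the moment at which its call begins: read the wrist's pose just before it. camera_info takes no time and is no camera call; for the wrist camera it gives the pose at the moment of the call.
- r.hand_in(): hands the job in, once; it reports no verdict.
The state is a dict: "clock": time; "joints": joint angles; "qvel": joint speeds; "tau": joint torques, N m; "tcp_pos": TCP position; "orientation": TCP orientation; "contact_force": force on the tool from outside, world axes, zero at the start; "moment": the same for the moment, N m; "grip_width": finger opening in m.
Only numpy, scipy, OpenCV 4.12 (cv2) and the standard library are available. Lean on these libraries where they do the work, as an engineer would, in place of code of your own. Each camera call takes 0.05 s, during which the arm holds its last target. There are 200 camera calls.

TASK

Clamp the yellow visor frame that lies in the assembly jig: slide the jig's cross bar along until it holds the frame snugly against the jig's fixed end stop, then turn the bar's black knob clockwise until it is fully tight, and let go. Do not knock over the bottle beside the jig.

Things in the scene. Friction and masses are not known exactly. Their poses are not given: they have to be found in the camera images.
- jig: Fixed clamping jig: plywood base 340 x 176 x 12 mm, aluminium side rails 20 mm wide, tops 30 mm above the table, with a 136 mm channel between. Origin at the centre of its underside; x runs along the channel towards the fixed end stop, z up. The end stop is an aluminium cross block at the +x end, inner face at x = +150 mm, top 45 mm above the table.
- fence (a point): Point on the inner face of the fixed end stop, on the channel's centre line, 22 mm above the table; axes as the jig's.
- bar (a joint): Position of the sliding aluminium cross bar along the jig, m: 0 at the open end, limit 0.13, growing towards the end stop. The bar is 40 mm long along the jig, 176 mm wide, top 45 mm above the table. With the frame pushed home against the end stop the bar touches it at 0.110. With the knob loose it slides with about 2 N of friction and does not spring back.
- bar_face (a point): Point on the face of the sliding bar that meets the frame, on the channel's centre line, 22 mm above the table; axes as the jig's. Its x in the jig is joint bar minus 0.110 m.
- knob (a joint): Angle of the clamp knob on the bar, rad: 0 fully loose, 1.4 fully tight at its end stop, growing as it turns clockwise seen from above. Below 0.8 the bar slides freely; from there the clamp bites and the turn gets stiffer, about 0.1 to 0.15 N m. It stays where it is left.
- knob_grip (a point): Centre of the knob's black wing, on its vertical axis in the middle of the bar. The wing is 70 mm long along this point's y axis, 16 mm thick along x, 32 mm tall: top 97 mm, underside 65 mm above the table, with 20 mm free below it around a 20 mm thick stem. At joint value 0 it lies across the jig (y along the jig's y); the point turns with it. Pushing the knob sideways slides the bar.
- visor_frame: Loose yellow D-shaped plastic frame, 150 mm long, 130 wide, 20 tall, open in the middle, about 70 g, lying flat on the jig's base (12 mm above the table) between the bar and the end stop. Origin at the centre of its underside; x points to the end stop: round end at +75 mm, flat side at -75 mm towards the bar. It slides easily and starts up to 30 mm short of the end stop.
- bottle: Loose white closed bottle, 64 mm in diameter and 150 mm tall, upright on the table beside the jig. Origin at the centre of its underside. Must not be knocked over.
Mind the look-alikes: they are no part of the job. Leave any green or turquoise look-alike of the visor_frame alone.

How it is judged:
By the outcome, as a careful person would: the job done as asked, in the order asked, and still so for the second after the job is handed in, with the robot touching nothing.
It also fails if it takes over 35 s, if anything falls off the work surface, if the arm or the gripper's body presses on something with over 40 N, if the wrist force passes 120 N, or if a joint passes its speed limit or range.

## Working session

There is one attempt and no reset: what is moved stays moved. The work goes in short steps, Python scripts to look and compute and a tool call to move; the robot and the scene stay as the last step left them, time stands still between calls to the robot, and variables do not carry over. Pictures are saved under pics/ and viewed, about 8 in all and at most 12, crops included, and the job is handed in when it is done.

Besides the shell and the picture viewer there is one more tool, called after ">>>" in YAML: its name, and indented under it one key for each argument. carry_out: Moves the arm, as the interface text tells. Its arguments: {"type":"object","properties":{"targets":{"type":"array","items":{"type":"number"}},"squeeze":{"type":"number"}},"required":["targets"]}

```bash
mkdir -p pics; ls; python3 - <<'E'
from bench import r
import cv2,numpy as np
o=r.get_obs();print({k:np.round(v,3) for k,v in o.items()})
a=[]
for n in("scene","side"):
    f=r.grab_frame(n);cv2.imwrite(f"pics/{n}0.png",f);i=r.camera_info(n);print(n,i)
    a.append(f)
w=r.grab_frame("wrist");cv2.imwrite("pics/wrist0.png",w);print(r.camera_info("wrist"))
E
```

```text
pics
{'clock': np.float64(0.0), 'joints': array([-0.108,  0.478,  0.022,  1.556, -0.011,  1.109, -0.083]), 'qvel': array([-0.001, -0.001,  0.   ,  0.001, -0.001,  0.   ,  0.   ]), 'tau': array([-1.0000e-03, -5.9644e+01,  1.6080e+00, -2.8119e+01,  1.2000e-02,
        9.0000e-03,  0.0000e+00]), 'tcp_pos': array([ 0.674, -0.   ,  0.23 ]), 'orientation': array([ 1.208,  1.21 , -1.211]), 'contact_force': array([-0.277,  0.011, -0.058]), 'moment': array([-0.063,  0.001, -0.031]), 'grip_width': np.float64(0.085)}
scene {'fx': 447.12796747471083, 'fy': 447.12796747471083, 'cx': 255.84420537225103, 'cy': 203.47091924215454, 'xyz': array([1.00757114, 0.31540727, 0.90723135]), 'orientation': array([0.35951644, 0.6134283 , 2.03134534])}
side {'fx': 439.9245180295353, 'fy': 439.9245180295353, 'cx': 249.73015005239694, 'cy': 193.73876052057378, 'xyz': array([0.34271033, 0.84889635, 0.92290611]), 'orientation': array([ 0.11627973, -1.11832065, -2.75916636])}
{'fx': 321.4746798826568, 'fy': 321.4746798826568, 'cx': 256.48278721148984, 'cy': 194.1064256875439, 'xyz': array([0.67535344, 0.06507601, 0.37264532]), 'orientation': array([-0.26224625,  0.00145675,  0.00087038])}
```

View pics/scene0.png

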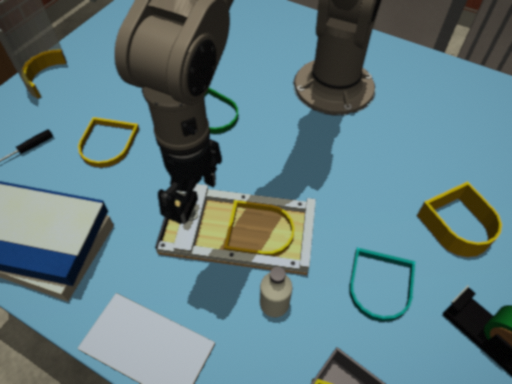

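View pics/side0.png

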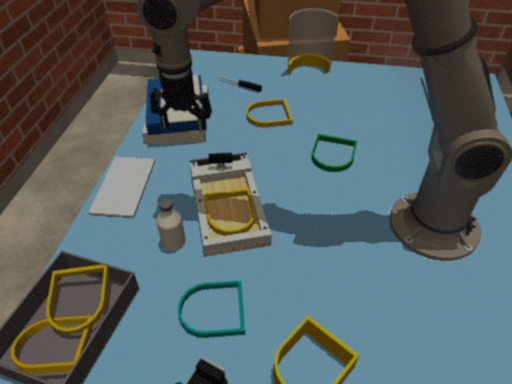

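The scene view shows the jig with corners near (200,188), (315,200), (308,270), (160,255). The bar is at its left end and the end stop at its right, with the bottle at (276,292). In the side view the knob is at (220,158), the end stop at (235,240) and the bottle at (171,228).

```bash
cat > h.py <<'E'
import cv2,numpy as np
from scipy.spatial.transform import Rotation as R
from bench import r
def ray(i,px):
    p=np.atleast_2d(px).astype(float)
    d=np.c_[(p[:,0]-i["cx"])/i["fx"],-(p[:,1]-i["cy"])/i["fy"],-np.ones(len(p))]
    return i["xyz"],d@R.from_rotvec(i["orientation"]).as_matrix().T
def cast(i,px,z):
    c,d=ray(i,px); return c+d*((z-c[2])/d[:,2])[:,None]
def proj(i,P):
    q=(np.atleast_2d(P)-i["xyz"])@R.from_rotvec(i["orientation"]).as_matrix()
    return np.c_[i["cx"]+i["fx"]*q[:,0]/-q[:,2],i["cy"]-i["fy"]*q[:,1]/-q[:,2]]
E
python3 - <<'E'
import cv2,numpy as np
s=cv2.imread("pics/side0.png");c=cv2.imread("pics/scene0.png")
m=np.hstack([cv2.resize(s[140:260,150:280],None,fx=3,fy=3,interpolation=2),cv2.resize(c[175:325,150:325],None,fx=2.4,fy=2.4,interpolation=2)])
cv2.imwrite("pics/m1.png",m[:, :800]);print(m.shape)
E
```

```text
(360, 810, 3)
```

View pics/wrist0.png

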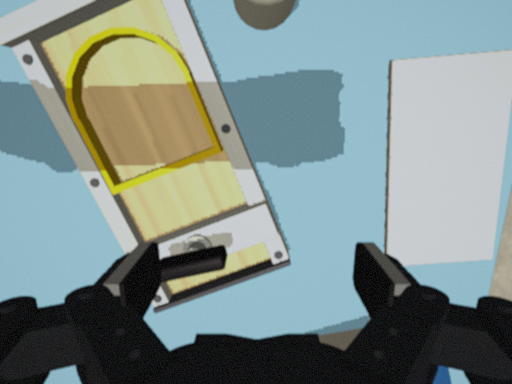

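View pics/m1.png

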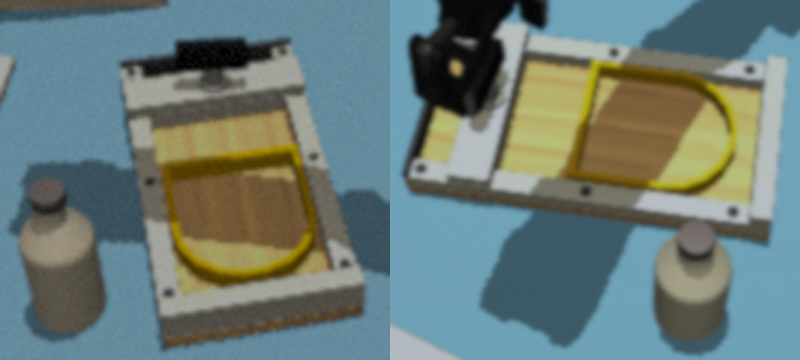

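The wrist view shows the jig tilted, with the end stop towards the upper left (+y) and the knob wing from (160,270) to (228,258). The frame's flat side runs (115,190) to (221,150), and the bar's front edge runs roughly (150,240) to (265,203). The montage confirms the bar is near the open end with the wing lying across the jig.

```bash
python3 - <<'E'
from h import *
w=cv2.imread("pics/wrist0.png");iw=r.camera_info("wrist");isd=r.camera_info("side");isc=r.camera_info("scene")
P=lambda n,i,px,z:print(n,np.round(cast(i,px,z),3).tolist())
P("rail screws w",iw,[(27,59),(95,182),(225,128),(277,255),(157,298)],.03)
P("right rail edge w",iw,[(185,0),(264,197)],.03)
P("frame flat corners w top .032",iw,[(115,190),(221,150)],.032)
P("wing ends w .097",iw,[(160,270),(228,258)],.09)
# side crop: x=150+u/3,y=140+v/3
S=lambda u,v:(150+u/3,140+v/3)
P("screws side",isd,[S(150,181),S(313,156),S(168,293),S(345,263)],.03)
P("endstop outer top corners",isd,[S(162,318),S(362,280)],.045)
P("endstop inner top",isd,[S(160,300),S(352,268)],.045)
P("bar top front",isd,[S(127,108),S(303,88)],.045)
P("wing top side",isd,[S(177,41),S(244,38)],.097)
P("bottle base",isd,[S(68,320)],.0)
C=lambda u,v:(150+(u-390)/2.4,175+v/2.4)
P("screws scene",isc,[C(613,52),C(749,70),C(585,190),C(733,212),C(420,168)],.03)
P("bar front scene",isc,[C(527,28),C(488,182)],.045)
# frame mask in wrist
h=cv2.cvtColor(w,cv2.COLOR_BGR2HSV)
for n,lo,hi in(("yel",(22,200,60),(34,255,255)),):
    m=cv2.inRange(h,lo,hi);c=max(cv2.findContours(m,0,1)[0],key=cv2.contourArea);print(n,cv2.boundingRect(c),cv2.minAreaRect(c))
E
```

```text
rail screws w [[0.447, 0.112, 0.03], [0.498, -0.013, 0.03], [0.642, 0.045, 0.03], [0.699, -0.1, 0.03], [0.555, -0.157, 0.03]]
right rail edge w [[0.607, 0.164, 0.03], [0.683, -0.03, 0.03]]
frame flat corners w top .032 [[0.52, -0.022, 0.032], [0.637, 0.022, 0.032]]
wing ends w .097 [[0.581, -0.087, 0.09], [0.648, -0.074, 0.09]]
screws side [[0.64, 0.045, 0.03], [0.496, -0.012, 0.03], [0.591, 0.171, 0.03], [0.446, 0.113, 0.03]]
endstop outer top corners [[0.585, 0.209, 0.045], [0.427, 0.141, 0.045]]
endstop inner top [[0.591, 0.191, 0.045], [0.437, 0.129, 0.045]]
bar top front [[0.682, -0.032, 0.045], [0.519, -0.088, 0.045]]
wing top side [[0.639, -0.078, 0.097], [0.577, -0.093, 0.097]]
bottle base [[0.678, 0.193, 0.0]]
screws scene [[0.497, -0.014, 0.03], [0.447, 0.113, 0.03], [0.641, 0.044, 0.03], [0.592, 0.171, 0.03], [0.699, -0.099, 0.03]]
bar front scene [[0.525, -0.096, 0.045], [0.685, -0.031, 0.045]]
yel (66, 29, 89, 165) ((107.05229949951172, 110.01397705078125), (84.4027099609375, 164.87722778320312), 3.6522228717803955)
```

Screws, rails and end stop agree across all three views. The jig centre is about (0.569, 0.017), with its x axis at 111.8°. The bar joint is about 0.024, the knob is at (0.608, -0.082) with its wing at about 12–14° (knob ≈ 0.15 rad), and the frame is about 19 mm short of home. I'll hover above the knob with the jaws turned +103°.

>>> carry_out:
  targets: [0.0854,0.006,-0.007,0.008,-2,0,0,0.0854,0.012,-0.014,0.016,-4,0,0,0.0854,0.018,-0.02,0.025,-6,0,0,0.0854,0.024,-0.027,0.033,-8,0,0,0.0854,0.03,-0.034,0.041,-10,0,0,0.0854,0.036,-0.04,0.05,-12,0,0,0.0854,0.042,-0.047,0.058,-14,0,0,0.0854,0.048,-0.054,0.066,-16,0,0,0.0854,0.054,-0.06,0.074,-18,0,0,0.0854,0.06,-0.066,0.082,-20,0,0,0.0854,0.06,-0.066,0.082,-20.6,0,0,0.0854,0.06,-0.066,0.082,-20.6,0,0]
  squeeze: 40

```text
clock: 1.65
tcp_pos: [0.6082, -0.0823, 0.1703]
orientation: [-0.177, 1.566, 0.178]
contact_force: [1.1, 0.4, 0.3]
grip_width: 0.0856
```

```bash
python3 - <<'E'
from h import *
o=r.get_obs();print(o["clock"],o["tcp_pos"],o["joints"],R.from_rotvec(o["orientation"]).as_matrix().round(3))
i=r.camera_info("wrist");w=r.grab_frame("wrist");s=r.grab_frame("side");cv2.imwrite("pics/w1.png",w)
print(i)
c=cv2.resize(s[110:270,140:290],None,fx=2.4,fy=2.4,interpolation=2)
m=np.zeros((384,512+360,3),np.uint8);m[:,:512]=w;m[:,512:]=c[:384]
cv2.imwrite("pics/m2.png",m[:,:800])
E
```

```text
1.65 [ 0.60820043 -0.08226334  0.17033997] [ 0.29742802  0.46445682 -0.35115057  1.74585861  0.18821362  0.96640444
  1.66940584] [[-0.002 -0.224  0.975]
 [ 0.     0.975  0.224]
 [-1.     0.001 -0.002]]
{'fx': 321.4746798826568, 'fy': 321.4746798826568, 'cx': 256.48278721148984, 'cy': 194.1064256875439, 'xyz': array([ 0.54540701, -0.09717125,  0.31256272]), 'orientation': array([-0.18532509, -0.23331958,  1.78599605])}
```

View pics/m2.png

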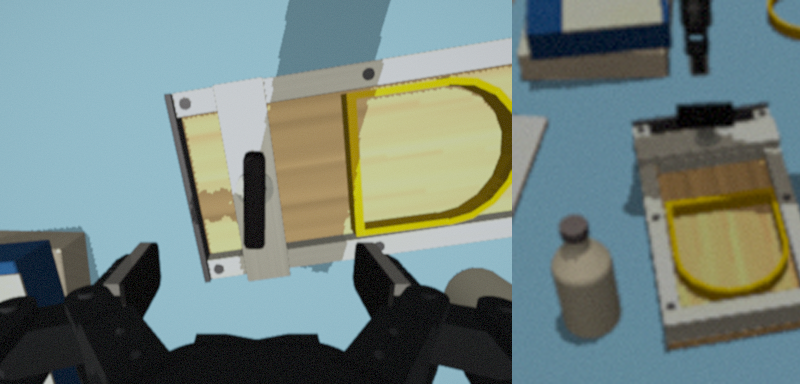

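The wrist view shows the wing from (254,152) to (255,247), nearly square to the jaws. The bottle shows at (475,285), so I'll measure it along with the knob.

```bash
python3 - <<'E'
from h import *
w=cv2.imread("pics/w1.png");i=r.camera_info("wrist")
g=w.max(2);m=(g<45).astype(np.uint8);m[:,:235]=0;m[:,275:]=0;m[:140]=0;m[255:]=0
c=max(cv2.findContours(m,0,1)[0],key=cv2.contourArea);(cx,cy),wh,a=cv2.minAreaRect(c);print((cx,cy),wh,a,cv2.boundingRect(c))
vx,vy=cv2.fitLine(np.argwhere(m)[:,::-1].astype(np.float32),2,0,.01,.01).ravel()[:2]
for z in(.065,.081,.097):
    p=cast(i,[(cx,cy),(cx-40*vx,cy-40*vy),(cx+40*vx,cy+40*vy)],z);d=p[1]-p[2]
    e=cast(i,[(cx,152),(cx,247)],z)
    print(z,p[0].round(4),"wing deg",np.degrees(np.arctan2(d[1],d[0])),"len",np.linalg.norm(e[0]-e[1]))
X=np.array([-.371,.929]);Y=np.array([-.929,-.371]);C=np.array([.569,.017])
for n,q,z in(("screws",[(185,103),(368,74),(219,269)],.03),("barfront",[(264,80),(288,274)],.045),("barback",[(214,86),(249,280)],.045),("flat",[(344,95),(357,235)],.032)):
    p=cast(i,q,z);print(n,p.round(3).tolist(),((p[:,:2]-C)@X).round(4),((p[:,:2]-C)@Y).round(4))
# bottle: cap triangulated scene/side
isd=r.camera_info("side");isc=r.camera_info("scene")
a=cast(isd,[(165.5,203)],.15);b=cast(isc,[(277.5,271)],.15);print("bottle cap",a,b)
E
```

```text
(254.0, 199.49996948242188) (19.999996185302734, 94.99998474121094) 0.0 (244, 152, 21, 96)
0.065 [ 0.6147 -0.0829  0.065 ] wing deg 12.769513240923422 len 0.07923486177952595
0.081 [ 0.6102 -0.0838  0.081 ] wing deg 12.769513240923423 len 0.07411831467795156
0.097 [ 0.6057 -0.0847  0.097 ] wing deg 12.769513240923422 len 0.06900176757637716
screws [[0.555, -0.157, 0.03], [0.498, -0.013, 0.03], [0.7, -0.098, 0.03]] [-0.1562 -0.0015 -0.156 ] [ 0.0777  0.0772 -0.0792]
barfront [[0.523, -0.096, 0.045], [0.683, -0.035, 0.045]] [-0.0879 -0.0909] [ 0.0845 -0.0864]
barback [[0.536, -0.133, 0.045], [0.697, -0.069, 0.045]] [-0.1276 -0.1274] [ 0.0862 -0.087 ]
flat [[0.519, -0.028, 0.032], [0.636, 0.02, 0.032]] [-0.0231 -0.0216] [ 0.0636 -0.0634]
bottle cap [[0.67984933 0.17592348 0.15      ]] [[0.677267  0.1734622 0.15     ]]
```

The measurements fit: wing length 69 mm at the top face, bar 38–40 mm long, knob at about (0.608, -0.0835). The bottle, at (0.678, 0.175), is well clear. Next I descend and grip the wing.

>>> carry_out:
  targets: [0.0854,0.03,-0.001,0,0,0,0,0.0854,0.06,-0.001,0,0,0,0,0.0854,0.085,-0.001,0,0,0,0,0.0854,0.105,-0.001,0,0,0,0,0.0854,0.106,-0.001,0,0,0,0,0.0,0.106,-0.001,0,0,0,0,0.0,0.106,-0.001,0,0,0,0,0.0,0.106,-0.001,0,0,0,0,0.0,0.106,-0.001,0,0,0,0,0.0,0.106,-0.001,0,0,0,0,0.0,0.106,-0.001,0,0,0,0]
  squeeze: 40

```text
clock: 3.12
tcp_pos: [0.6089, -0.0831, 0.0653]
orientation: [-0.177, 1.564, 0.177]
contact_force: [-2.1, -0.2, 4.6]
grip_width: 0.0152
```

The grip holds at 15 mm. I slide along the jig x axis, 72 mm first, then creep.

>>> carry_out:
  targets: [0.0,0,0.01,-0.0015,0,0,0,0.0,0,0.022,-0.0035,0,0,0,0.0,0,0.034,-0.0053,0,0,0,0.0,0,0.046,-0.0072,0,0,0,0.0,0,0.058,-0.009,0,0,0,0.0,0,0.066,-0.0103,0,0,0,0.0,0,0.072,-0.0112,0,0,0,0.0,0,0.072,-0.0112,0,0,0]

```text
clock: 4.12
tcp_pos: [0.5814, -0.0144, 0.0654]
orientation: [-0.177, 1.565, 0.178]
contact_force: [-2.5, 0.7, 5.8]
grip_width: 0.0152
```

```bash
cat > st.py <<'E'
from h import *
o=r.get_obs();X=np.array([-.371,.929]);Y=np.array([-.929,-.371]);C=np.array([.569,.017])
p=o["tcp_pos"][:2]-C;f=o["contact_force"];m=R.from_rotvec(o["orientation"]).as_matrix()
print(o["clock"],"tcp jig",(p@X).round(4),(p@Y).round(4),"z",o["tcp_pos"][2].round(4),"F along",(f[:2]@X).round(2),"across",(f[:2]@Y).round(2),f[2].round(1),"M",o["moment"].round(2),"jaw deg",np.degrees(np.arctan2(m[1,1],m[0,1])).round(2),"tilt",m[:,0].round(3),"w",o["grip_width"].round(4),"X in tool",(m.T@[*X,0]).round(3))
E
python3 st.py
```

```text
Traceback (most recent call last):
  File "st.py", line 4, in <module>
    print(o["clock"],"tcp jig",(p@X).round(4),(p@Y).round(4),"z",o["tcp_pos"][2].round(4),"F along",(f[:2]@X).round(2),"across",(f[:2]@Y).round(2),f[2].round(1),"M",o["moment"].round(2),"jaw deg",np.degrees(np.arctan2(m[1,1],m[0,1])).round(2),"tilt",m[:,0].round(3),"w",o["grip_width"].round(4),"X in tool",(m.T@[*X,0]).round(3))
                                                                                                                                                                                                                                                                              ^^^^^^^^^^^^^^^^^^^^^
AttributeError: 'float' object has no attribute 'round'
```

>>> carry_out:
  targets: [0.0,0,0.003,-0.0005,0,0,0,0.0,0,0.006,-0.0009,0,0,0,0.0,0,0.009,-0.0014,0,0,0,0.0,0,0.011,-0.0017,0,0,0,0.0,0,0.011,-0.0017,0,0,0]

```text
clock: 4.75
tcp_pos: [0.5771, -0.0037, 0.0654]
orientation: [-0.177, 1.565, 0.179]
contact_force: [-0.5, -1.9, 4.7]
grip_width: 0.0152
```

```bash
sed -i 's/o\["grip_width"\].round(4)/round(float(o["grip_width"]),4)/' st.py; python3 st.py; python3 - <<'E'
from h import *
s=r.grab_frame("side");c=r.grab_frame("scene")
m=np.hstack([cv2.resize(s[140:260,150:280],None,fx=3,fy=3,interpolation=2),cv2.resize(c[175:325,150:325],None,fx=2.4,fy=2.4,interpolation=2)])
cv2.imwrite("pics/m3.png",m[:, :800])
E
```

```text
4.75 tcp jig -0.0222 0.0001 z 0.0654 F along -1.58 across 1.12 4.7 M [-0.46  0.05 -0.03] jaw deg 102.98 tilt [-0.002  0.001 -1.   ] w 0.0152 X in tool [ 0.001  0.989 -0.153]
```

View pics/m3.png

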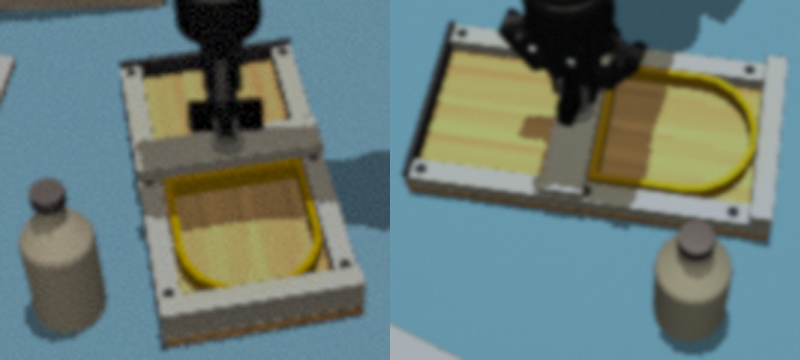

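The bar is now on the frame's flat side at about (600,130) in the montage. The round end at (752,130) is almost at the end stop, with a few mm to go, and the bottle stands. I'll creep 1 mm at a time.

>>> carry_out:
  targets: [0.0,0,0.001,-0.0002,0,0,0,0.0,0,0.002,-0.0003,0,0,0,0.0,0,0.003,-0.0005,0,0,0,0.0,0,0.003,-0.0005,0,0,0]

```text
clock: 5.35
tcp_pos: [0.5767, -0.0025, 0.0654]
orientation: [-0.177, 1.564, 0.176]
contact_force: [2.8, -5.2, 1.6]
grip_width: 0.0157
```

```bash
python3 st.py
```

```text
5.35 tcp jig -0.021 0.0001 z 0.0654 F along -5.93 across -0.69 1.6 M [-1.35 -0.48  0.05] jaw deg 102.91 tilt [-0.    -0.001 -1.   ] w 0.0157 X in tool [-0.001  0.988 -0.154]
```

Force is rising, so the frame is home or nearly so. One more push to confirm the stall.

>>> carry_out:
  targets: [0.0,0,0.003,-0.0005,0,0,0,0.0,0,0.004,-0.0006,0,0,0,0.0,0,0.004,-0.0006,0,0,0]

```text
clock: 5.72
tcp_pos: [0.5767, -0.0024, 0.0655]
orientation: [-0.178, 1.562, 0.171]
contact_force: [4.3, -10.5, -0.0]
grip_width: 0.0154
```

```bash
python3 st.py
```

```text
5.725 tcp jig -0.0209 0.0001 z 0.0655 F along -11.37 across -0.04 -0.0 M [-2.11 -0.96  0.07] jaw deg 102.75 tilt [ 0.002 -0.004 -1.   ] w 0.0154 X in tool [-0.005  0.988 -0.157]
```

The bar stalled at 11 N, so the frame is home at bar ≈ 0.110. Now I turn clockwise about tool +x, keeping the light push.

>>> carry_out:
  targets: [0.0,0,0.003,-0.0005,1.2,0,0,0.0,0,0.003,-0.0005,2.6,0,0,0.0,0,0.003,-0.0005,4,0,0,0.0,0,0.003,-0.0005,5.4,0,0,0.0,0,0.003,-0.0005,6.8,0,0,0.0,0,0.003,-0.0005,8.2,0,0,0.0,0,0.003,-0.0005,9.6,0,0,0.0,0,0.003,-0.0005,11,0,0,0.0,0,0.003,-0.0005,12.4,0,0,0.0,0,0.003,-0.0005,13.4,0,0,0.0,0,0.003,-0.0005,13.4,0,0]
  squeeze: 60

```text
clock: 7.1
tcp_pos: [0.5767, -0.0026, 0.0656]
orientation: [0.737, 1.434, -0.744]
contact_force: [3.7, -9.3, 1.1]
grip_width: 0.015
```

```bash
python3 st.py
```

```text
7.1 tcp jig -0.021 0.0001 z 0.0656 F along -10.0 across -0.01 1.1 M [-1.63 -0.59  0.  ] jaw deg 35.54 tilt [ 0.004 -0.007 -1.   ] w 0.015 X in tool [-0.008  0.238 -0.972]
```

>>> carry_out:
  targets: [0.0,0,0.0007,-0.0028,0.6,0,0,0.0,0,0.0007,-0.0028,1.1,0,0,0.0,0,0.0007,-0.0028,1.6,0,0,0.0,0,0.0007,-0.0028,2,0,0,0.0,0,0.0007,-0.0028,2,0,0,0.0,0,0.0007,-0.0028,2,0,0]

```text
clock: 7.85
tcp_pos: [0.5767, -0.0025, 0.0657]
orientation: [0.863, 1.378, -0.874]
contact_force: [2.5, -10.5, 1.7]
grip_width: 0.015
```

```bash
python3 st.py
```

```text
7.85 tcp jig -0.021 0.0001 z 0.0657 F along -10.68 across 1.56 1.7 M [-1.97 -0.41  2.67] jaw deg 25.91 tilt [ 0.006 -0.011 -1.   ] w 0.015 X in tool [-0.013  0.072 -0.998]
```

The moment about z jumped to 2.7 N m, so the knob is hard on its end stop. I release and lift.

>>> carry_out:
  targets: [0.0,0,0,0,-0.2,0,0,0.07,0,0,0,-0.2,0,0,0.07,0,0,0,-0.2,0,0,0.07,0,0,0,-0.2,0,0,0.07,0,0,0,-0.2,0,0,0.07,-0.02,0,0,-0.2,0,0,0.07,-0.05,0,0,-0.2,0,0,0.07,-0.08,0,0,-0.2,0,0,0.07,-0.12,0,0,-0.2,0,0,0.07,-0.15,0,0,-0.2,0,0,0.07,-0.15,0,0,-0.2,0,0]

```text
clock: 9.22
tcp_pos: [0.5773, -0.0005, 0.2183]
orientation: [0.852, 1.38, -0.857]
contact_force: [0.2, 0.1, -0.2]
grip_width: 0.0698
```

```bash
python3 st.py; python3 - <<'E'
from h import *
i=r.camera_info("wrist");w=r.grab_frame("wrist");s=r.grab_frame("side");cv2.imwrite("pics/w2.png",w);cv2.imwrite("pics/s2.png",s)
c=cv2.resize(s[130:258,150:270],None,fx=3,fy=3,interpolation=2)
m=np.zeros((384,512+360,3),np.uint8);m[:,:512]=w;m[:,512:]=c
cv2.imwrite("pics/m4.png",m[:,:800]);np.save("i2.npy",i,allow_pickle=True)
E
```

```text
9.225 tcp jig -0.0194 -0.0012 z 0.2183 F along -0.04 across -0.24 -0.2 M [ 0.03 -0.01  0.03] jaw deg 26.9 tilt [ 0.012 -0.011 -1.   ] w 0.0698 X in tool [-0.014  0.089 -0.996]
```

View pics/m4.png

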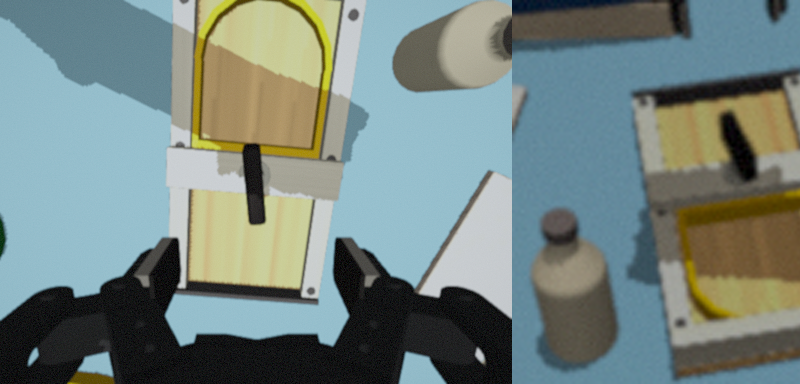

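The wrist view shows the wing from (250,145) to (258,223), turned almost along the jig. The bar is against the flat side at about y=150, and the bottle is upright. I'll measure the knob angle and bar position.

```bash
python3 - <<'E'
from h import *
w=cv2.imread("pics/w2.png");i=np.load("i2.npy",allow_pickle=True).item()
m=(w.max(2)<50).astype(np.uint8);m[:,:235]=0;m[:,275:]=0;m[:138]=0;m[232:]=0
n,l,s,_=cv2.connectedComponentsWithStats(m);k=1+s[1:,4].argmax();m=(l==k)
vx,vy,cx,cy=cv2.fitLine(np.argwhere(m)[:,::-1].astype(np.float32),2,0,.01,.01).ravel()
p=cast(i,[(cx-35*vx,cy-35*vy),(cx+35*vx,cy+35*vy)],.094);d=p[0]-p[1];a=np.degrees(np.arctan2(d[1],d[0]))
print(s[k],p.mean(0),"wing",a%180,"knob rad",np.radians((21.8-a)%180))
X=np.array([-.371,.929]);Y=np.array([-.929,-.371]);C=np.array([.569,.017])
for n,q,z in(("barfront",[(168,148),(343,162)],.045),("barback",[(166,186),(340,200)],.045),("midscrew",[(180,145),(331,158)],.03)):
    p=cast(i,q,z)[:,:2]-C;print(n,(p@X).round(4),(p@Y).round(4))
s=cv2.imread("pics/s2.png");h=cv2.cvtColor(s[150:270,180:290],cv2.COLOR_BGR2HSV)
cv2.imwrite("pics/m5.png",cv2.resize(s[165:260,190:285],None,fx=6,fy=6,interpolation=2))
E
```

```text
[ 243  144   22   80 1225] [5.75615677e-01 1.96306212e-05 9.40000000e-02] wing 121.60992470377703 knob rad 1.399580841341258
barfront [-0.0026 -0.0011] [ 0.0857 -0.0869]
barback [-0.0412 -0.0402] [ 0.0872 -0.0902]
midscrew [-0.0009 -0.0003] [ 0.0774 -0.0782]
```

View pics/m5.png

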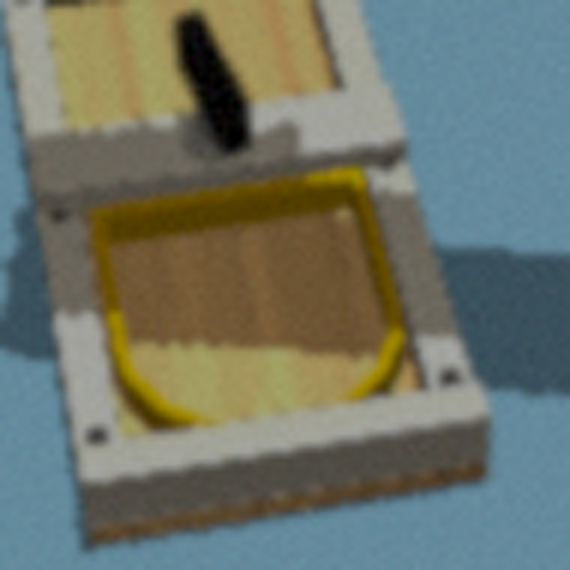

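The knob measures 1.40 rad. The bar is at about 0.109 and stalled against the frame, whose round end sits under the end stop's edge at about (270,420). The bottle stands. Handing in.

```bash
python3 -c "
from bench import r
print(r.hand_in())"
```

```text
the job is handed in; nothing more can be done
None
```

The visor frame is clamped and the job is handed in at about 9.3 s on the robot's clock. I gripped the knob's wing and slid the bar about 87 mm, until it stalled with the frame against the end stop (about 11 N). I then turned the knob clockwise onto its end stop, where the moment jumped to about 2.7 N m. Last, I opened the fingers and lifted clear.

**Last checks:**
- **Knob:** it measures 1.40 rad in the wrist picture, which is fully tight.
- **Bar:** its front edge measures 1–3 mm short of the nominal 0.110. That is about the camera calibration's 2 mm, and the bar had already stalled under load.
- **Frame:** it lies straight. The end stop hides its contact with the round end in the last side picture, so that contact rests on the force reading and the bar position.
- **Bottle and arm:** the bottle is still upright, and the contact force was close to zero after letting go.

No check failed. While I pressed against the end stop, the jaws turned about 5° further than the knob, from slip or give in the pads.

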